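# Set out the weigh-and-heat station

### The job

Set out the bench for a weighing and heating run: stand the steel beaker on the middle of the hot plate's heating disc and lay the knobbed cover centred on the beaker's mouth, and set the white dish gently on the middle of the balance pan. Stand the small brown bottle on the bench midway between the hot plate and the balance, in line between heating disc and pan, and the large brown bottle on the bench on the other side of the balance, the side away from the hot plate, lined up sideways with the pan and about 3 cm clear of the balance's side. Everything ends upright, and the wash bottle, tube rack and timer stay where they are.

Things in the scene. Friction and masses are not known exactly. Their poses are not given: they have to be found in the camera images.
- hotplate: Fixed hot plate: grey case 170 (x) x 130 (y) x 68 mm high, round white heating disc 120 mm across on top, its face 80 mm above the bench. Origin on the bench below the disc's centre; case from 105 mm in front (-x, the face with two black knobs, 12 mm proud) to 65 mm behind, 65 mm to either side (y). z up. On the robot's left or right, yawed up to 0.15 rad.
- balance: Fixed balance: low cream case 170 (x) x 150 (y) x 44 mm high, round rigid steel pan 110 mm across, its face 56 mm above the bench. Origin on the bench below the pan's centre; case from 105 mm in front (-x, display and keys on top) to 65 mm behind, 75 mm to either side (y). z up. Yawed up to 0.15 rad, on the side not taken by the hot plate, centres 320 to 375 mm apart.
- beaker: Loose open straight steel beaker, outer diameter 52 mm, height 90 mm, wall 3 mm, about 0.15 kg. Origin at the centre of its underside, z up its axis.
- cover: Loose cover for the beaker: flat white disc, diameter 62 mm, 5 mm thick, with a black knob of diameter 18 mm and height 20 mm standing on its middle (25 mm high in all), about 0.05 kg. Origin at the centre of its flat underside, z up through the knob. It only lies on the rim, without a lip.
- dish: Loose open straight white porcelain dish, outer diameter 60 mm, height 35 mm, wall 4 mm, about 0.09 kg. Origin at the centre of its underside, z up.
- small_bottle: Loose small brown bottle with white cap: body diameter 38 mm, upright up to 44 mm, cap diameter 24 mm, 74 mm high in all, about 0.06 kg. Origin at the centre of its underside, z up.
- large_bottle: Loose large brown bottle with white cap: body diameter 56 mm, upright up to 82 mm, cap diameter 34 mm, 120 mm high in all, about 0.25 kg. Origin at the centre of its underside, z up.
- wash_bottle: Bystander: loose white squeeze bottle with a blue spout, 64 mm across, 180 mm high. Origin at the centre of its underside. Leave it alone.
- tube_rack: Bystander: loose white rack, 60 (x) x 160 (y) mm, with four stoppered glass tubes, 94 mm high. Origin at the centre of its underside. Leave it alone.
- timer: Bystander: loose flat white bench timer, 60 (x) x 75 (y) x 22 mm, lying on the bench behind the hot plate and the balance. Origin at the centre of its underside. Leave it alone.
There are look-alikes about, which are no part of the job. What is shaped like the hotplate but green or orange is not meant.

How it is judged:
At the end, for the whole second after the job is handed in: On centre: beaker on disc and dish on pan (15 mm), cover on rim (8 mm). Small bottle 145-200 mm from disc and pan centres, at most 75 mm ahead of or behind either. Large bottle 115-153 mm from pan centre, beside it within 35 mm, over 380 mm from disc centre. All upright (0.06 rad), at rest (horizontal distance between beaker and hotplate below 0.015 m and z of beaker in the frame of hotplate between 0.076 and 0.084 m and horizontal distance between cover and beaker below 0.008 m and z of cover in the frame of beaker between 0.086 and 0.094 m and horizontal distance between dish and balance below 0.015 m and z of dish in the frame of balance between 0.052 and 0.06 m and horizontal distance between small_bottle and hotplate between 0.145 and 0.2 m and x of small_bottle in the frame of hotplate between -0.075 and 0.075 m and horizontal distance between small_bottle and balance between 0.145 and 0.2 m and x of small_bottle in the frame of balance between -0.075 and 0.075 m and horizontal distance between large_bottle and balance between 0.115 and 0.153 m and x of large_bottle in the frame of balance between -0.035 and 0.035 m and horizontal distance between large_bottle and hotplate above 0.38 m and height (world z) of small_bottle between -0.004 and 0.004 m and height (world z) of large_bottle between -0.004 and 0.004 m and angle between each of beaker, cover, dish, small_bottle, large_bottle's own z axis and vertical below 0.06 rad and linear speed of each of beaker, cover, dish, small_bottle, large_bottle below 0.02 m/s and angular speed of each of beaker, cover, dish, small_bottle, large_bottle below 0.2 rad/s); the robot touches nothing.
It fails at once if The wash bottle, the tube rack or the timer is moved more than 30 mm (distance of any of wash_bottle, tube_rack, timer from where it was at the start of the episode above 0.03 m).
It fails at once if The balance is struck or pressed with more than 40 N (contact force between balance and anything else above 40 N).
It also fails if it takes over 138 s, if anything falls off the work surface, if the arm or the gripper's body presses on something with over 40 N, if the wrist force passes 120 N, or if a joint passes its speed limit or range.

### The arm

A 6-joint arm with a two-finger parallel gripper is mounted at the origin on the work surface. World frame = base frame: x ahead of the robot, y to its left, z up, the work surface at z = 0. Lengths are in m, angles in rad, forces in N, time in s.
With the tool pointing down it reaches from about 0.325 to 0.9 m from the base axis. Payload 3.5 kg.
Tool frame: the origin (TCP) lies at the very end of the fingers, on their centre line; the grasp point (between the pads) lies robot.grip_point_offset behind it (robot.grip_point_offset is the distance from the TCP to the grasp point, in m); z points along the fingers, y is the direction in which the jaws open and shut (so a half turn about z gives the same grasp; the last joint's range is limited). The gripper opens to 85 mm and grips with 20 to 120 N. Pads are 22 mm wide; open, the fingers measure 114 mm over their backs; the gripper's body (76 mm by 85 mm) begins 54 mm behind the grasp point. The pads swing forward as they close: fully open they stand 13 mm farther back than shut.
Start: joints at [1.075, 0.276, -0.026, 1.268, 0, 1.467], TCP at [0.239, 0.577, 0.231] pointing down, gripper open.
Joint ranges: [-3.12, 3.12], [-0.85, 1.88], [-1.08, 1.24], [-1.95, 2.15], [-1.57, 1.53], [-3.14, 3.14]. Speed limits (rad/s): [2.57, 2.57, 3.14, 3.14, 3.14, 3.14].

### API

Orientations are given as a unit quaternion [w, x, y, z].
In Python, from rig import status, vision, robot gives the robot as it stands. The module is installed in compiled form; this text tells all that it offers.
- The arm moves only by the shell command python3 -m pendant 'ROWS' [FORCE]. ROWS is JSON, a list of rows, each a list of 3 entries, a list of its own where there are three numbers: the turn, a rotation vector about the world's x, y, z in degrees, then the shift along the world's x, y, z in mm, then the opening in per cent of the stroke, from 0 (shut) to 100 (fully open). In form: [[[wx, wy, wz], [dx, dy, dz], grip], ...]. A call has 1 to 8 rows; each row shifts and turns the commanded pose from where the row before left it; what a row does not reach is not made up. A row lasts 1/8 s, in which the tool goes at most 62.5 mm and 10.7 degrees, less where a joint would pass 70% of its speed; a pose out of reach is approached as far as the arm can. A call is refused whole if a number of a shift passes 62.5 or a number of a turn 10.7, either way. A call with a gripper value outside its range is refused whole. The fingers move at their own pace and stop on an object; FORCE is the grip in N (left out, the last holds). Time passes only in rows, so rows that do not move let the fingers close. It gives the time, the measured TCP pose, the force and the opening at its end, in the units of the state.
- status.sense(): the state, without advancing time (a new reading comes with each control period).
- vision.get_image(name): name is "scene" or "top" or "wrist"; returns (picture, depth): 420x560x3 uint8, red, green, blue; 420x560 float32, m along the optical axis (not along the pixel's ray), 0 where there is no reading.
- vision.camera_info(name): a dict with "camera_matrix" (3x3 intrinsics, pixels), "world_from_camera" (4x4, takes a point from camera to world coordinates). Camera axes: x right, y down, z forward; pixel columns grow to the right and rows downward; lengths in m; the calibration is good to about 2 mm. A picture is of the moment at which its call begins: read the wrist's pose just before it. camera_info takes no time and is no camera call; for the wrist camera it gives the pose at the moment of the call.
- robot.close_job(): hands the job in, once; it reports no verdict.
The state is a dict: "time_s": time; "joints": joint angles; "joint_vel": joint speeds; "joint_efforts": joint torques, N m; "tcp_pos": TCP position; "orientation": TCP orientation; "force": force on the tool from outside, world axes, zero at the start; "moment": the same for the moment, N m; "opening": opening from 0.0 (shut) to 1.0 (fully open).
Only numpy, scipy, OpenCV 4.12 (cv2) and the standard library are available. Lean on these libraries where they do the work, as an engineer would, in place of code of your own. Each camera call takes 0.05 s, during which the arm holds its last target.

## Working session

There is one attempt and no reset: what is moved stays moved. The work goes in short steps, Python scripts to look and compute and a shell command to move; the robot and the scene stay as the last step left them, time stands still between calls to the robot, and variables do not carry over. Pictures are saved under pics/ and viewed, and the job is handed in when it is done.

```bash
mkdir -p pics; python3 - <<'E'
from rig import status, vision, robot
import cv2, numpy as np
print(status.sense()); print(robot.grip_point_offset)
for n in ["scene","top","wrist"]:
    p,d=vision.get_image(n); cv2.imwrite(f"pics/{n}0.png",p[:,:,::-1]); np.savez(f"pics/{n}0.npz",p=p,d=d,K=vision.camera_info(n)["camera_matrix"],T=vision.camera_info(n)["world_from_camera"])
    print(n,vision.camera_info(n))
E
```

```text
{'time_s': 0.0, 'joints': array([ 1.07458378e+00,  2.77122793e-01, -2.79194111e-02,  1.26796833e+00,
       -1.86837248e-05,  1.46740629e+00]), 'joint_vel': array([-2.01433240e-05,  2.38603161e-04,  8.00196097e-05, -1.42901239e-03,
       -1.01728854e-04,  2.78247101e-04]), 'joint_efforts': array([-1.48961524e-03, -4.45506120e+01,  2.95202887e+01,  1.64510583e-02,
       -1.50652377e-04, -4.52673035e-06]), 'tcp_pos': array([0.23888119, 0.57669767, 0.23014787]), 'orientation': array([-3.18035839e-04,  1.95150722e-01,  9.80772639e-01, -1.06047939e-03]), 'force': array([-1.01402351,  0.20465234,  0.16471496]), 'moment': array([0.04083887, 0.00183418, 0.00524502]), 'opening': 0.9982928581024129}
0.0187
scene {'camera_matrix': array([[386.08223331,   0.        , 279.2716151 ],
       [  0.        , 386.08223331, 211.22696066],
       [  0.        ,   0.        ,   1.        ]]), 'world_from_camera': array([[-0.74900978,  0.55081331, -0.36822417,  0.97586548],
       [ 0.66253232,  0.61767734, -0.42370464,  0.43344475],
       [-0.00593842, -0.56131933, -0.827578  ,  0.85739937],
       [ 
[... 243 characters left out ...]
camera': array([[ 0.01194701, -0.99771554,  0.06649032,  0.53041036],
       [-0.99989856, -0.01140455,  0.00853221, -0.00826121],
       [-0.00775442, -0.06658551, -0.99775059,  1.23342875],
       [ 0.        ,  0.        ,  0.        ,  1.        ]])}
wrist {'camera_matrix': array([[302.92367653,   0.        , 282.49088022],
       [  0.        , 302.92367653, 210.23614469],
       [  0.        ,   0.        ,   1.        ]]), 'world_from_camera': array([[ 0.38229062,  0.89190187,  0.24158837,  0.17828164],
       [ 0.92403921, -0.36833357, -0.10238128,  0.60170846],
       [-0.00232895,  0.26237653, -0.96496276,  0.3727842 ],
       [ 0.        ,  0.        ,  0.        ,  1.        ]])}
```

View pics/top0.png

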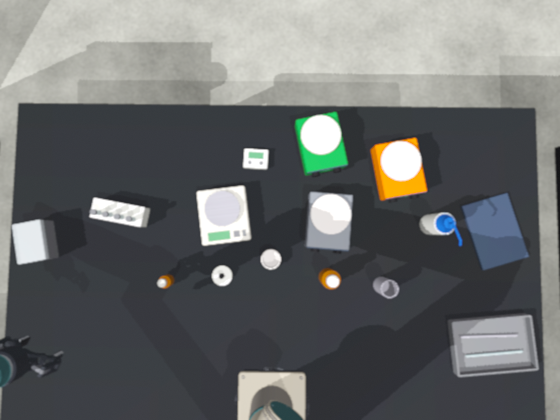

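View pics/scene0.png

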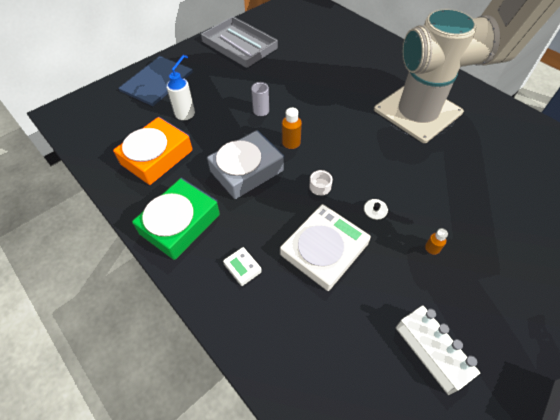

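View pics/wrist0.png

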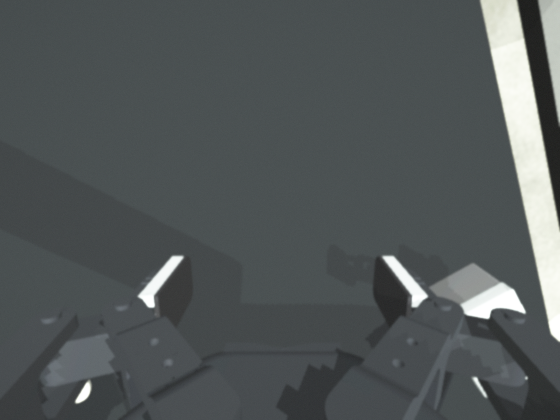

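The top view shows the grey hot plate at (330,220), with green (321,143) and orange (399,168) look-alikes. The balance is at (223,215), beaker (386,288), large bottle (330,280), dish (271,259), cover (222,275), small bottle (165,282), rack (120,212), wash bottle (437,223) and timer (256,158). The grey plate fits the description. I'll confirm it in an enlarged crop and measure.

```bash
cat > h.py <<'E'
import numpy as np, cv2
def load(n):
    z=np.load(f"pics/{n}.npz"); return z["p"],z["d"],z["K"],z["T"]
def cloud(d,K,T):
    v,u=np.mgrid[0:d.shape[0],0:d.shape[1]]
    P=np.stack([(u-K[0,2])*d/K[0,0],(v-K[1,2])*d/K[1,1],d],-1)
    return P@T[:3,:3].T+T[:3,3]
def ray(u,v,K,T,z):
    r=T[:3,:3]@np.array([(u-K[0,2])/K[0,0],(v-K[1,2])/K[1,1],1]); o=T[:3,3]
    return o+r*(z-o[2])/r[2]
def snap(n,name):
    from rig import vision
    info=vision.camera_info(n); p,d=vision.get_image(n)
    cv2.imwrite(f"pics/{name}.png",p[:,:,::-1]); np.savez(f"pics/{name}.npz",p=p,d=d,K=info["camera_matrix"],T=info["world_from_camera"])
    return p,d,info["camera_matrix"],info["world_from_camera"]
E
python3 - <<'E'
from h import *
p,d,K,T=load("top0"); W=cloud(d,K,T)
rois=dict(disc=(330,213,28,.080),pan=(223,208,28,.056),beaker=(386,288,16,.09),large=(330,280,16,.12),dish=(271,259,14,.035),cover=(222,275,14,.005),coverknob=(222,275,14,.025),small=(165,282,14,.074),wash=(440,223,22,.18),rack=(120,212,35,.094),timer=(256,158,18,.022))
for n,(u,v,r,z) in rois.items():
    w=W[v-r:v+r,u-r:u+r].reshape(-1,3); dd=d[v-r:v+r,u-r:u+r].ravel(); w=w[dd>0]
    m=np.abs(w[:,2]-z)<.004; q=w[m]
    hi=np.percentile(w[:,2],[2,50,98])
    if len(q)>8:
        (cx,cy),R=cv2.minEnclosingCircle(q[:,:2].astype(np.float32)); print(n,len(q),"c",np.round([cx,cy],4),"R",round(R,4),"mean",np.round(q.mean(0),4),"z",hi.round(3))
    else: print(n,"few",len(q),hi.round(3))
# case contours
for n,(u0,u1,v0,v1,zl,zh) in dict(hot=(300,360,180,260,.055,.075),bal=(190,260,180,255,.036,.05)).items():
    w=W[v0:v1,u0:u1].reshape(-1,3); q=w[(w[:,2]>zl)&(w[:,2]<zh)]
    print(n,len(q),cv2.minAreaRect((q[:,:2]*1000).astype(np.float32)))
    q=w[(w[:,2]>.03)]; print(n,len(q),cv2.minAreaRect((q[:,:2]*1000).astype(np.float32)))
c=cv2.resize(p[120:310,80:470],None,fx=2,fy=2,interpolation=cv2.INTER_CUBIC); cv2.imwrite("pics/crop0.png",c[:,:,::-1])
E
```

```text
disc 1136 c [ 0.594  -0.1694] R 0.0599 mean [ 0.5944 -0.1691  0.0805] z [-0.003  0.069  0.084]
pan 881 c [0.5921 0.1428] R 0.0792 mean [0.6089 0.161  0.0567] z [-0.002  0.045  0.061]
beaker 67 c [ 0.3761 -0.3411] R 0.0262 mean [ 0.378  -0.3423  0.0898] z [-0.004  0.002  0.091]
large 101 c [ 0.399  -0.1706] R 0.017 mean [ 0.3998 -0.1706  0.1204] z [-0.004  0.002  0.122]
dish 66 c [0.4545 0.0095] R 0.0296 mean [0.4523 0.0091 0.0354] z [-0.004  0.002  0.037]
cover 477 c [0.401  0.1647] R 0.0598 mean [0.4004 0.163  0.0041] z [-0.003  0.003  0.024]
coverknob 26 c [0.3993 0.1634] R 0.0084 mean [0.3993 0.1638 0.0251] z [-0.003  0.003  0.024]
small 49 c [0.3819 0.3347] R 0.012 mean [0.3823 0.3344 0.0749] z [-0.003  0.002  0.076]
wash 28 c [ 0.5302 -0.5064] R 0.0185 mean [ 0.5289 -0.5054  0.1796] z [-0.004  0.002  0.172]
rack 115 c [0.5833 0.488 ] R 0.064 mean [0.5824 0.4884 0.0945] z [-0.004  0.002  0.093]
timer 371 c [0.7721 0.0622] R 0.0454 mean [0.7721 0.0618 0.0227] z [-0.003  0.003  0.027]
hot 1157 ((573.6832885742188, -168.28250122070312), (130.80111694335938, 170.8217010498047), 86.0807113647461)
hot 2511 ((571.7556762695312, -122.68759155273438), (221.97621154785156, 181.9462432861328), 85.68145751953125)
bal 1593 ((588.81689453125, 158.66372680664062), (169.67723083496094, 150.79080200195312), 7.830547332763672)
bal 2637 ((594.3804931640625, 118.08928680419922), (169.66949462890625, 232.6197509765625), 7.934865951538086)
```

View pics/crop0.png

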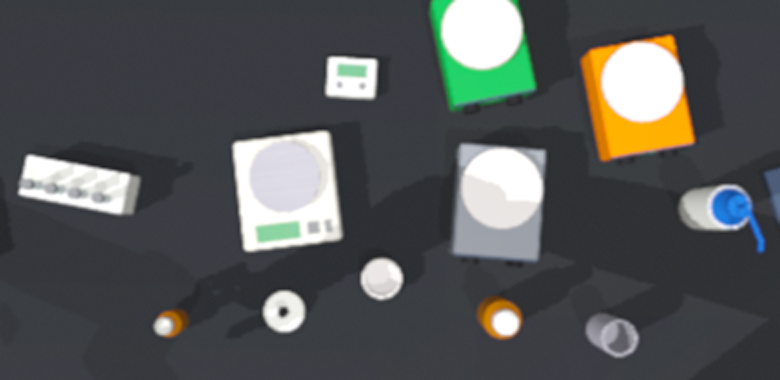

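The crop confirms it: the grey case with knobs on its front at crop (500,200) is the hot plate, and green and orange are look-alikes. From depth and circle/rectangle fits:

| Thing | Position (m) | Note |
|---|---|---|
| hot plate | (.594, -.169) | yaw -4° |
| balance | (.609, .161) | yaw +7.8°, 331 mm from the hot plate |
| beaker | (.376, -.341) | |
| cover | (.399, .164) | |
| dish | (.4535, .0095) | |
| large bottle | (.399, -.171) | |
| small bottle | (.382, .334) | |

The heights and sizes agree. The targets are small bottle (.601, -.004) and large bottle (.5905, .293). I'll take the small bottle first, with the jaws along x.

```bash
python3 -m pendant '[[[0,0,-10],[20,-35,0],100],[[0,0,-10],[20,-35,0],100],[[0,0,-10],[20,-35,0],100],[[0,0,-10],[21,-35,0],100],[[0,0,-10],[21,-35,0],100],[[0,0,-10],[21,-35,0],100],[[0,0,-7.5],[20,-33,0],100],[[0,0,0],[0,0,0],100]]' 30
```

```text
time_s: 1.15
tcp_pos: [0.383, 0.3326, 0.231]
orientation: [0.0, 0.708, 0.706, -0.0]
force: [0.4, 1.0, -0.0]
opening: 1.002
```

```bash
python3 - <<'E'
from h import *
from rig import status
s=status.sense(); print(s["tcp_pos"].round(4))
p,d,K,T=snap("wrist","w1"); W=cloud(d,K,T)
m=(d>0)&(W[...,2]>.066)&(W[...,2]<.08)&(np.hypot(W[...,0]-.382,W[...,1]-.334)<.05)
q=W[m]; print(len(q), cv2.minEnclosingCircle(q[:,:2].astype(np.float32)),q.mean(0))
E
```

```text
[0.383  0.3326 0.231 ]
443 ((0.382207989692688, 0.3331654667854309), 0.012067941017448902) [0.38203447 0.33390078 0.07360423]
```

View pics/w1.png

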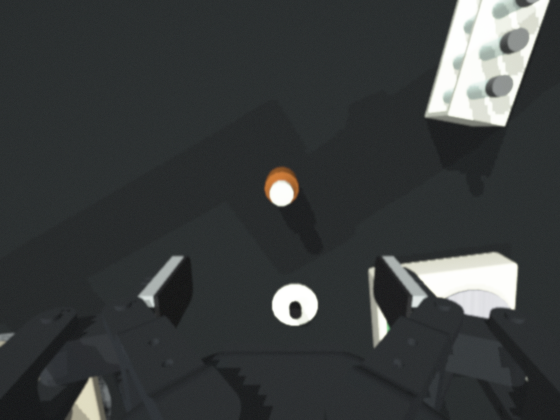

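The wrist view shows the small bottle at (281,188), and its measurement agrees with the top view to 1 mm. Descending and gripping.

```bash
python3 -m pendant '[[[0,0,0],[-1,1,-50],100],[[0,0,0],[0,0,-50],100],[[0,0,0],[0,0,-50],100],[[0,0,0],[0,0,-40],100],[[0,0,0],[0,0,-20],100],[[0,0,0],[0,0,-9],100],[[0,0,0],[0,0,0],0],[[0,0,0],[0,0,0],0]]' 30; python3 -m pendant '[[[0,0,0],[0,0,0],0],[[0,0,0],[0,0,0],0],[[0,0,0],[0,0,0],0],[[0,0,0],[0,0,0],0]]'
```

```text
time_s: 2.2
tcp_pos: [0.3821, 0.3363, 0.0134]
orientation: [0.0, 0.707, 0.707, 0.001]
force: [0.3, -0.3, 0.2]
opening: 0.604
time_s: 2.7
tcp_pos: [0.3823, 0.3363, 0.0136]
orientation: [0.0, 0.707, 0.707, 0.001]
force: [-1.5, 0.2, 5.5]
opening: 0.435
```

```bash
python3 -m pendant '[[[0,0,0],[0,0,15],0],[[0,0,0],[0,0,40],0],[[0,0,0],[0,0,50],0],[[0,0,0],[0,0,35],0],[[0,0,0],[15,-25,0],0],[[0,0,0],[25,-40,0],0],[[0,0,0],[30,-47,0],0],[[0,0,0],[30,-47,0],0]]'; python3 -m pendant '[[[0,0,0],[30,-47,0],0],[[0,0,0],[30,-47,0],0],[[0,0,0],[28,-42,0],0],[[0,0,0],[20,-30,0],0],[[0,0,0],[11,-15,0],0],[[0,0,0],[0,0,0],0]]'
```

```text
time_s: 3.7
tcp_pos: [0.4817, 0.175, 0.1531]
orientation: [0.0, 0.707, 0.707, 0.0]
force: [0.8, 0.5, -0.7]
opening: 0.435
time_s: 4.45
tcp_pos: [0.6004, -0.005, 0.1525]
orientation: [-0.0, 0.708, 0.707, 0.0]
force: [-1.0, 1.1, -0.3]
opening: 0.434
```

```bash
python3 -m pendant '[[[0,0,0],[0,0,-40],0],[[0,0,0],[0,0,-45],0],[[0,0,0],[0,0,-30],0],[[0,0,0],[0,0,-15],0],[[0,0,0],[0,0,-7],0],[[0,0,0],[0,0,0],0]]'
```

```text
time_s: 5.2
tcp_pos: [0.6006, -0.0042, 0.0159]
orientation: [0.0, 0.707, 0.707, 0.0]
force: [-0.3, -0.8, -1.6]
opening: 0.437
```

```bash
python3 -m pendant '[[[0,0,0],[0,0,-2],0],[[0,0,0],[0,0,0],0]]'; python3 -m pendant '[[[0,0,0],[0,0,0],60],[[0,0,0],[0,0,0],100],[[0,0,0],[0,0,0],100],[[0,0,0],[0,0,10],100],[[0,0,0],[0,0,40],100],[[0,0,0],[0,0,50],100],[[0,0,0],[0,0,60],100],[[0,0,0],[0,0,20],100]]'
```

```text
time_s: 5.45
tcp_pos: [0.601, -0.0047, 0.0142]
orientation: [0.001, 0.707, 0.707, 0.001]
force: [1.2, -1.1, -0.4]
opening: 0.437
time_s: 6.45
tcp_pos: [0.6031, -0.0049, 0.1992]
orientation: [0.003, 0.707, 0.707, 0.003]
force: [0.2, -0.7, -0.2]
opening: 0.998
```

```bash
python3 -m pendant '[[[0,0,0],[-15,-25,0],100],[[0,0,0],[-30,-45,0],100],[[0,0,0],[-33,-50,0],100],[[0,0,0],[-33,-50,0],100],[[0,0,0],[-33,-50,0],100],[[0,0,0],[-33,-50,0],100],[[0,0,0],[-30,-42,0],100],[[0,0,0],[-18,-25,0],100]]'; python3 -m pendant '[[[0,0,0],[0,0,0],100],[[0,0,0],[0,0,0],100]]'; python3 - <<'E'
from h import *
from rig import status
s=status.sense(); print(s["tcp_pos"].round(4),s["joints"].round(2))
p,d,K,T=snap("wrist","w2"); W=cloud(d,K,T)
m=(d>0)&(W[...,2]>.084)&(W[...,2]<.096)&(np.hypot(W[...,0]-.376,W[...,1]+.341)<.05)
q=W[m]; print(len(q), cv2.minEnclosingCircle(q[:,:2].astype(np.float32)))
p,d,K,T=snap("top","t2"); W=cloud(d,K,T)
m=(d>0)&(W[...,2]>.07)&(W[...,2]<.079)&(np.hypot(W[...,0]-.60,W[...,1]+.004)<.05)
q=W[m]; print(len(q), cv2.minEnclosingCircle(q[:,:2].astype(np.float32)))
E
```

```text
time_s: 7.45
tcp_pos: [0.3738, -0.3436, 0.1942]
orientation: [0.001, 0.708, 0.706, -0.0]
force: [0.6, 0.1, -0.4]
opening: 1.001
time_s: 7.7
tcp_pos: [0.3754, -0.3412, 0.1937]
orientation: [0.0, 0.707, 0.707, 0.0]
force: [0.9, -0.1, -0.0]
opening: 0.998
[ 0.3754 -0.3412  0.1937] [-0.87  0.09 -0.33  1.15  0.    0.71]
774 ((0.3763495683670044, -0.3433893322944641), 0.026010220870375633)
41 ((0.600340723991394, -0.0056637912057340145), 0.01153167337179184)
```

View pics/w2.png

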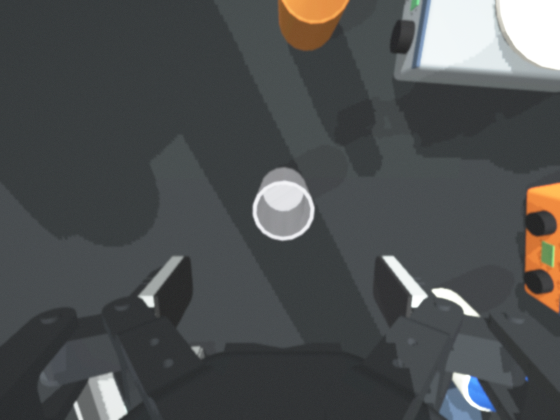

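View pics/t2.png

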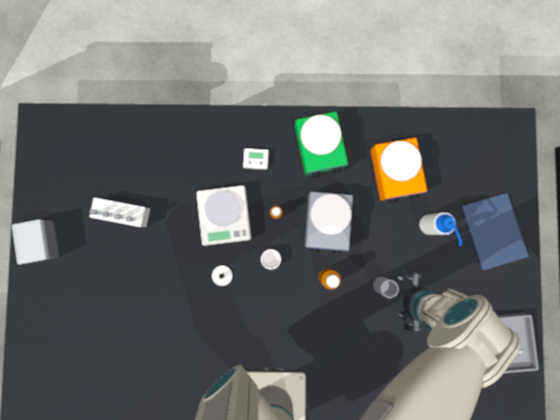

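The small bottle stands at (.600,-.006), top pixel (276,212), with the wash bottle and everything else untouched. The beaker at wrist (283,210) measures (.376,-.342). Gripping it.

```bash
python3 -m pendant '[[[0,0,0],[1,-1,-40],100],[[0,0,0],[0,0,-50],100],[[0,0,0],[0,0,-40],100],[[0,0,0],[0,0,-20],100],[[0,0,0],[0,0,-9],100],[[0,0,0],[0,0,0],0],[[0,0,0],[0,0,0],0],[[0,0,0],[0,0,0],0]]' 35; python3 -m pendant '[[[0,0,0],[0,0,0],0],[[0,0,0],[0,0,0],0]]'
```

```text
time_s: 8.8
tcp_pos: [0.3773, -0.3436, 0.0357]
orientation: [0.001, 0.707, 0.707, 0.0]
force: [1.0, -0.3, 3.8]
opening: 0.609
time_s: 9.05
tcp_pos: [0.3773, -0.3436, 0.0357]
orientation: [0.001, 0.707, 0.707, 0.0]
force: [-0.0, 1.2, 6.7]
opening: 0.608
```

```bash
python3 -m pendant '[[[0,0,0],[0,0,15],0],[[0,0,0],[0,0,40],0],[[0,0,0],[0,0,50],0],[[0,0,0],[0,0,40],0],[[0,0,0],[20,16,10],0],[[0,0,0],[35,28,0],0],[[0,0,0],[40,32,0],0],[[0,0,0],[40,32,0],0]]'; python3 -m pendant '[[[0,0,0],[40,32,0],0],[[0,0,0],[28,23,0],0],[[0,0,0],[14,10,0],0],[[0,0,0],[0,0,0],0],[[0,0,0],[0,0,0],0]]'
```

```text
time_s: 10.05
tcp_pos: [0.5117, -0.2336, 0.1898]
orientation: [-0.0, 0.707, 0.707, -0.0]
force: [0.3, -0.2, -1.3]
opening: 0.609
time_s: 10.68
tcp_pos: [0.5921, -0.1703, 0.1892]
orientation: [-0.0, 0.708, 0.707, -0.001]
force: [0.5, 0.2, -1.6]
opening: 0.608
```

```bash
python3 -m pendant '[[[0,0,0],[2,0,-20],0],[[0,0,0],[0,0,-28],0],[[0,0,0],[0,0,-15],0],[[0,0,0],[0,0,-6],0],[[0,0,0],[0,0,-2],0],[[0,0,0],[0,0,0],0],[[0,0,0],[0,0,0],0]]'
```

```text
time_s: 11.55
tcp_pos: [0.5959, -0.1698, 0.1192]
orientation: [0.001, 0.707, 0.707, 0.0]
force: [-0.1, -0.3, -1.3]
opening: 0.613
```

```bash
python3 -m pendant '[[[0,0,0],[0,0,-2],0],[[0,0,0],[0,0,-1],0],[[0,0,0],[0,0,0],0]]'
```

```text
time_s: 11.92
tcp_pos: [0.5954, -0.1696, 0.1158]
orientation: [0.0, 0.707, 0.707, 0.0]
force: [-1.1, 1.0, 1.3]
opening: 0.611
```

```bash
python3 -m pendant '[[[0,0,0],[0,0,0],75],[[0,0,0],[0,0,0],100],[[0,0,0],[0,0,0],100],[[0,0,0],[0,0,10],100],[[0,0,0],[0,0,40],100],[[0,0,0],[0,0,50],100],[[0,0,0],[0,0,20],100],[[0,0,0],[-15,25,5],100]]'; python3 -m pendant '[[[0,0,0],[-28,48,0],100],[[0,0,0],[-30,52,0],100],[[0,0,0],[-30,52,0],100],[[0,0,0],[-30,52,-15],100],[[0,0,0],[-30,52,-30],100],[[0,0,0],[-22,34,-30],100],[[0,0,0],[-11,18,-20],100],[[0,0,0],[0,0,0],100]]';python3 - <<'E'
from h import *
from rig import status
s=status.sense(); print(s["tcp_pos"].round(4))
p,d,K,T=snap("wrist","w3"); W=cloud(d,K,T)
m=(d>0)&(W[...,2]>.019)&(W[...,2]<.03)&(np.hypot(W[...,0]-.4,W[...,1]-.164)<.03)
q=W[m]; print(len(q), cv2.minEnclosingCircle(q[:,:2].astype(np.float32)))
b=(p.min(-1)>150)&(np.hypot(W[...,0]-.4,W[...,1]-.164)<.04); q=W[b]; print(len(q), cv2.minEnclosingCircle(q[:,:2].astype(np.float32)))
E
```

```text
time_s: 12.92
tcp_pos: [0.5826, -0.1462, 0.2438]
orientation: [0.003, 0.708, 0.706, 0.001]
force: [0.3, 0.3, -0.0]
opening: 1.0
time_s: 13.92
tcp_pos: [0.3992, 0.1603, 0.1465]
orientation: [-0.001, 0.706, 0.708, -0.001]
force: [-0.1, -0.6, 0.1]
opening: 1.002
[0.3992 0.1603 0.1465]
309 ((0.3994649350643158, 0.16184785962104797), 0.008998586796224117)
2891 ((0.39896160364151, 0.1610238403081894), 0.03209700435400009)
```

View pics/w3.png

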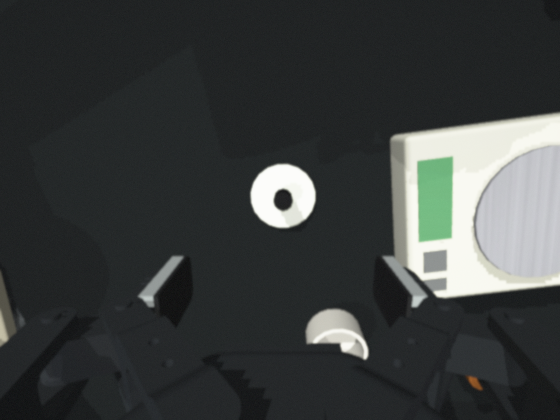

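```bash
python3 -m pendant '[[[0,0,0],[0,2,-20],45],[[0,0,0],[0,0,-45],45],[[0,0,0],[0,0,-40],45],[[0,0,0],[0,0,-20],45],[[0,0,0],[0,0,-9],45],[[0,0,0],[0,0,0],45],[[0,0,0],[0,0,0],45]]' 30
```

```text
time_s: 14.85
tcp_pos: [0.403, 0.162, 0.0146]
orientation: [0.001, 0.707, 0.707, 0.001]
force: [0.5, 0.6, -0.5]
opening: 0.45
```

```bash
python3 -m pendant '[[[0,0,0],[-3,0,-5],45],[[0,0,0],[0,0,0],45],[[0,0,0],[0,0,0],45]]'; python3 -m pendant '[[[0,0,0],[0,0,0],0],[[0,0,0],[0,0,0],0],[[0,0,0],[0,0,0],0],[[0,0,0],[0,0,0],0]]'
```

```text
time_s: 15.22
tcp_pos: [0.3982, 0.1619, 0.0085]
orientation: [0.0, 0.707, 0.707, 0.0]
force: [0.4, -0.2, -0.2]
opening: 0.451
time_s: 15.72
tcp_pos: [0.3985, 0.1619, 0.0086]
orientation: [0.0, 0.707, 0.707, 0.0]
force: [-0.2, -0.3, 3.4]
opening: 0.192
```

```bash
python3 -m pendant '[[[0,0,0],[0,0,10],0],[[0,0,0],[0,0,40],0],[[0,0,0],[0,0,50],0],[[0,0,0],[0,0,50],0],[[0,0,0],[0,0,50],0],[[0,0,0],[0,0,30],0],[[0,0,0],[0,0,0],0],[[0,0,0],[0,0,0],0]]'; python3 - <<'E'
from h import *
from rig import status
s=status.sense(); print(s["tcp_pos"].round(4))
p,d,K,T=snap("wrist","w4"); W=cloud(d,K,T)
t=s["tcp_pos"]
b=(d>0)&(p.min(-1)>120)&(np.hypot(W[...,0]-t[0],W[...,1]-t[1])<.04)&(abs(W[...,2]-t[2])<.03); q=W[b]; print(len(q), cv2.minEnclosingCircle(q[:,:2].astype(np.float32)),q.min(0),q.max(0))
p,d,K,T=snap("top","t4"); W=cloud(d,K,T)
for n,c,z in (("beaker",(.594,-.169),.17),("small",(.6,-.005),.074)):
    m=(d>0)&(abs(W[...,2]-z)<.005)&(np.hypot(W[...,0]-c[0],W[...,1]-c[1])<.05)
    q=W[m]; print(n,len(q), cv2.minEnclosingCircle(q[:,:2].astype(np.float32)))
p,d,K,T=snap("scene","s4")
E
```

```text
time_s: 16.73
tcp_pos: [0.3975, 0.1616, 0.2375]
orientation: [-0.0, 0.707, 0.707, -0.001]
force: [-0.5, -0.2, -1.1]
opening: 0.192
[0.3975 0.1616 0.2375]
6177 ((0.39794349670410156, 0.16174767911434174), 0.03118487447500229) [0.36713073 0.13133746 0.22885655] [0.42862092 0.19258496 0.26740514]
beaker 63 ((0.5947796106338501, -0.16792429983615875), 0.0259132981300354)
small 45 ((0.6005524396896362, -0.005656318739056587), 0.011503881774842739)
```

View pics/w4.png

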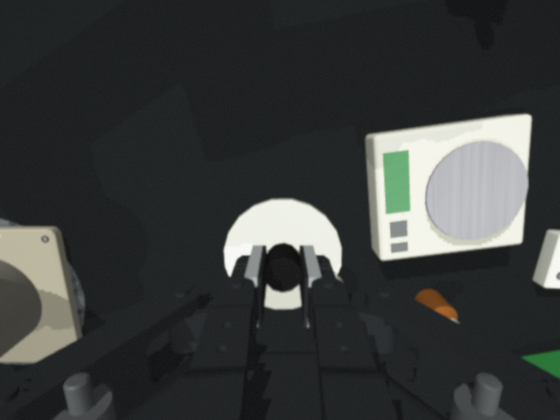

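View pics/s4.png

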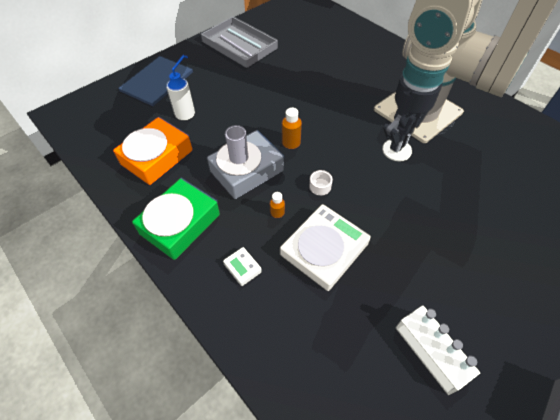

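The cover hangs level, centred on the tool (circle R 31 mm at (.398,.162)). The beaker stands on the disc at (.595,-.168). Carrying the cover over.

```bash
python3 -m pendant '[[[0,0,0],[14,-24,0],0],[[0,0,0],[26,-43,0],0],[[0,0,0],[30,-50,0],0],[[0,0,0],[30,-50,0],0],[[0,0,0],[30,-50,0],0],[[0,0,0],[28,-47,0],0],[[0,0,0],[24,-40,0],0],[[0,0,0],[12,-20,0],0]]'; python3 -m pendant '[[[0,0,0],[4,-6,-10],0],[[0,0,0],[0,0,-15],0],[[0,0,0],[0,0,0],0],[[0,0,0],[0,0,0],0],[[0,0,0],[0,0,0],0]]'
```

```text
time_s: 17.88
tcp_pos: [0.5927, -0.1644, 0.2363]
orientation: [-0.001, 0.708, 0.706, -0.001]
force: [-0.6, 1.3, -1.0]
opening: 0.197
time_s: 18.5
tcp_pos: [0.5964, -0.1677, 0.2141]
orientation: [0.0, 0.707, 0.707, 0.0]
force: [0.2, 0.1, -0.5]
opening: 0.195
```

```bash
python3 -m pendant '[[[0,0,0],[-1,-1,-15],0],[[0,0,0],[0,0,-12],0],[[0,0,0],[0,0,-5],0],[[0,0,0],[0,0,0],0],[[0,0,0],[0,0,0],0]]'
```

```text
time_s: 19.12
tcp_pos: [0.5956, -0.1693, 0.1816]
orientation: [0.0, 0.707, 0.707, 0.0]
force: [0.7, 0.1, 0.4]
opening: 0.194
```

```bash
python3 -m pendant '[[[0,0,0],[0,0,-1.5],0],[[0,0,0],[0,0,-1],0],[[0,0,0],[0,0,0],0],[[0,0,0],[0,0,0],0]]'
```

```text
time_s: 19.62
tcp_pos: [0.5953, -0.1692, 0.1789]
orientation: [0.0, 0.707, 0.707, 0.0]
force: [-1.3, -0.6, -0.4]
opening: 0.192
```

```bash
python3 -m pendant '[[[0,0,0],[0,0,-0.8],0],[[0,0,0],[0,0,0],0],[[0,0,0],[0,0,0],0]]'; python3 -m pendant '[[[0,0,0],[0,0,0],30],[[0,0,0],[0,0,0],45],[[0,0,0],[0,0,0],50],[[0,0,0],[0,0,5],50],[[0,0,0],[0,0,15],50],[[0,0,0],[0,0,30],50],[[0,0,0],[0,0,20],50],[[0,0,0],[0,0,0],50]]'; python3 - <<'E'
from h import *
p,d,K,T=snap("wrist","w5"); W=cloud(d,K,T)
b=(d>0)&(p.min(-1)>120)&(np.hypot(W[...,0]-.595,W[...,1]+.169)<.05)&(abs(W[...,2]-.175)<.006); q=W[b]; print(len(q), cv2.minEnclosingCircle(q[:,:2].astype(np.float32)),q.mean(0))
E
```

```text
time_s: 20.0
tcp_pos: [0.5954, -0.1693, 0.1786]
orientation: [0.0, 0.707, 0.707, 0.0]
force: [-1.0, 0.0, 4.2]
opening: 0.195
time_s: 21.0
tcp_pos: [0.5971, -0.1699, 0.2515]
orientation: [0.003, 0.707, 0.707, 0.001]
force: [-0.5, 0.7, -0.6]
opening: 0.501
4396 ((0.5956010222434998, -0.16926541924476624), 0.03126392886042595) [ 0.59595777 -0.16743824  0.17483886]
```

View pics/w5.png

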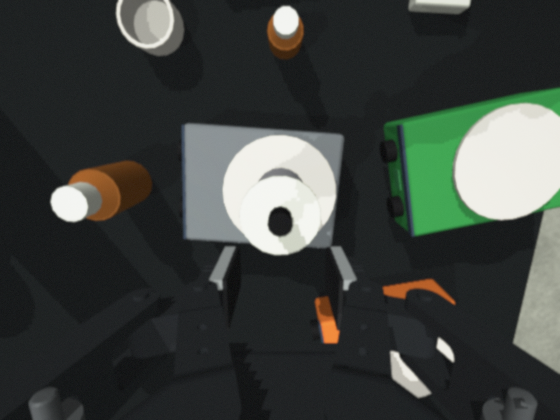

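The cover lies flat on the beaker at (.5956,-.1693), top face at z .175, wrist pixel (280,215). Next the dish.

```bash
python3 -m pendant '[[[0,0,0],[-14,18,0],100],[[0,0,0],[-27,34,0],100],[[0,0,0],[-34,42,0],100],[[0,0,0],[-34,42,-20],100],[[0,0,0],[-24,30,-45],100],[[0,0,0],[-11,14,-40],100],[[0,0,0],[0,0,0],100],[[0,0,0],[0,0,0],100]]';python3 - <<'E'
from h import *
from rig import status
s=status.sense(); print(s["tcp_pos"].round(4))
p,d,K,T=snap("wrist","w6"); W=cloud(d,K,T)
m=(d>0)&(abs(W[...,2]-.035)<.005)&(np.hypot(W[...,0]-.4535,W[...,1]-.0095)<.045)
q=W[m]; print(len(q), cv2.minEnclosingCircle(q[:,:2].astype(np.float32)))
E
```

```text
time_s: 22.05
tcp_pos: [0.4527, 0.0103, 0.1441]
orientation: [0.001, 0.707, 0.707, 0.0]
force: [-0.4, -0.5, 1.6]
opening: 0.999
[0.4527 0.0103 0.1441]
1031 ((0.45490187406539917, 0.007254846394062042), 0.030026432126760483)
```

View pics/w6.png

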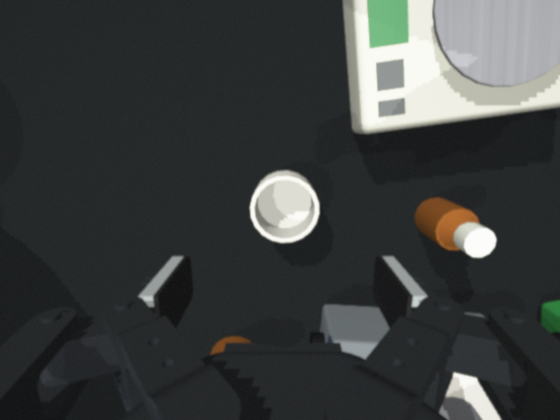

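```bash
python3 -m pendant '[[[0,0,0],[2,-2,-20],100],[[0,0,0],[0,0,-40],100],[[0,0,0],[0,0,-40],100],[[0,0,0],[0,0,-20],100],[[0,0,0],[0,0,-10],100],[[0,0,0],[0,0,0],100],[[0,0,0],[0,0,0],100]]' 25
```

```text
time_s: 22.98
tcp_pos: [0.4551, 0.0084, 0.0144]
orientation: [0.001, 0.707, 0.707, 0.001]
force: [-0.0, 0.2, 0.2]
opening: 0.997
```

```bash
python3 -m pendant '[[[0,0,0],[0,0,-3],100],[[0,0,0],[0,0,0],0],[[0,0,0],[0,0,0],0],[[0,0,0],[0,0,0],0],[[0,0,0],[0,0,0],0]]'; python3 -m pendant '[[[0,0,0],[0,0,8],0],[[0,0,0],[0,0,30],0],[[0,0,0],[0,0,40],0],[[0,0,0],[0,0,40],0],[[0,0,0],[0,0,10],0],[[0,0,0],[10,10,0],0],[[0,0,0],[25,25,0],0],[[0,0,0],[35,35,0],0]]'
```

```text
time_s: 23.6
tcp_pos: [0.4535, 0.0088, 0.0106]
orientation: [0.0, 0.707, 0.707, 0.0]
force: [-0.4, -0.1, 5.0]
opening: 0.687
time_s: 24.6
tcp_pos: [0.5224, 0.0797, 0.1358]
orientation: [-0.001, 0.708, 0.707, -0.001]
force: [0.8, -0.4, -0.9]
opening: 0.69
```

```bash
python3 -m pendant '[[[0,0,0],[35,34,0],0],[[0,0,0],[30,29,0],0],[[0,0,0],[15,15,0],0],[[0,0,0],[4,4,0],0],[[0,0,0],[0,0,-15],0],[[0,0,0],[0,0,-20],0],[[0,0,0],[0,0,-10],0],[[0,0,0],[0,0,0],0]]'
```

```text
time_s: 25.6
tcp_pos: [0.6054, 0.1601, 0.0914]
orientation: [-0.001, 0.707, 0.707, -0.001]
force: [0.1, 0.1, -0.5]
opening: 0.689
```

```bash
python3 -m pendant '[[[0,0,0],[3,1,-10],0],[[0,0,0],[0,0,-6],0],[[0,0,0],[0,0,-4],0],[[0,0,0],[0,0,-2],0],[[0,0,0],[0,0,0],0],[[0,0,0],[0,0,0],0]]'
```

```text
time_s: 26.35
tcp_pos: [0.6105, 0.1619, 0.0713]
orientation: [0.0, 0.707, 0.707, 0.0]
force: [0.0, -0.3, 0.2]
opening: 0.685
```

```bash
python3 -m pendant '[[[0,0,0],[-1,0,-2],0],[[0,0,0],[0,0,-1],0],[[0,0,0],[0,0,0],0],[[0,0,0],[0,0,0],0]]'
```

```text
time_s: 26.85
tcp_pos: [0.6093, 0.1618, 0.0681]
orientation: [0.0, 0.707, 0.707, 0.0]
force: [-0.5, -0.9, -0.9]
opening: 0.687
```

```bash
python3 -m pendant '[[[0,0,0],[0,0,-1],0],[[0,0,0],[0,0,-0.5],0],[[0,0,0],[0,0,0],0]]'
```

```text
time_s: 27.22
tcp_pos: [0.6093, 0.1618, 0.0667]
orientation: [0.0, 0.707, 0.707, 0.0]
force: [-0.4, 0.7, 0.3]
opening: 0.684
```

```bash
python3 -m pendant '[[[0,0,0],[0,0,0],80],[[0,0,0],[0,0,0],100],[[0,0,0],[0,0,0],100],[[0,0,0],[0,0,10],100],[[0,0,0],[0,0,40],100],[[0,0,0],[0,0,50],100],[[0,0,0],[0,0,40],100],[[0,0,0],[-15,-20,10],100]]'; python3 - <<'E'
from h import *
p,d,K,T=snap("top","t7"); W=cloud(d,K,T)
for n,c,z in (("dish",(.609,.161),.091),("cover",(.595,-.169),.175),("small",(.6,-.005),.074)):
    m=(d>0)&(abs(W[...,2]-z)<.005)&(np.hypot(W[...,0]-c[0],W[...,1]-c[1])<.045)
    q=W[m]; print(n,len(q), cv2.minEnclosingCircle(q[:,:2].astype(np.float32)))
E
python3 -m pendant '[[[0,0,0],[-26,-42,0],100],[[0,0,0],[-32,-50,0],100],[[0,0,0],[-32,-50,0],100],[[0,0,0],[-32,-50,0],100],[[0,0,0],[-32,-50,0],100],[[0,0,0],[-25,-42,0],100],[[0,0,0],[-16,-28,0],100],[[0,0,0],[0,0,0],100]]';python3 - <<'E'
from h import *
from rig import status
s=status.sense(); print(s["tcp_pos"].round(4))
p,d,K,T=snap("wrist","w7"); W=cloud(d,K,T)
m=(d>0)&(abs(W[...,2]-.12)<.005)&(np.hypot(W[...,0]-.399,W[...,1]+.171)<.045)
q=W[m]; print(len(q), cv2.minEnclosingCircle(q[:,:2].astype(np.float32)))
E
```

```text
time_s: 28.22
tcp_pos: [0.5975, 0.1428, 0.2217]
orientation: [0.003, 0.707, 0.708, 0.004]
force: [-0.7, 0.1, -0.5]
opening: 1.001
dish 28 ((0.6066888570785522, 0.14613598585128784), 0.024357080459594727)
cover 349 ((0.5949042439460754, -0.16747690737247467), 0.03111719712615013)
small 42 ((0.6006047129631042, -0.005603069439530373), 0.011654926463961601)
time_s: 29.28
tcp_pos: [0.3986, -0.1715, 0.2169]
orientation: [0.0, 0.709, 0.706, 0.0]
force: [0.2, 0.3, 0.1]
opening: 1.004
[ 0.3986 -0.1715  0.2169]
1280 ((0.3997771739959717, -0.17298179864883423), 0.017121270298957825)
```

View pics/w7.png

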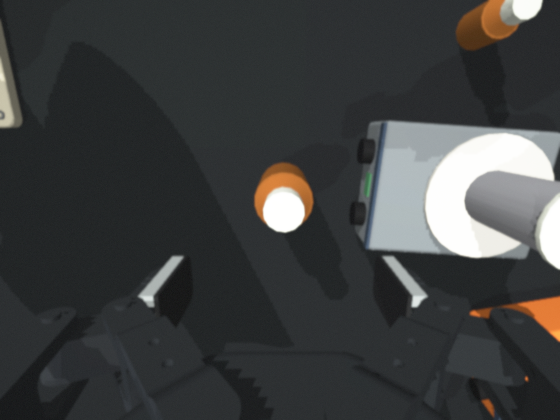

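View pics/t7.png

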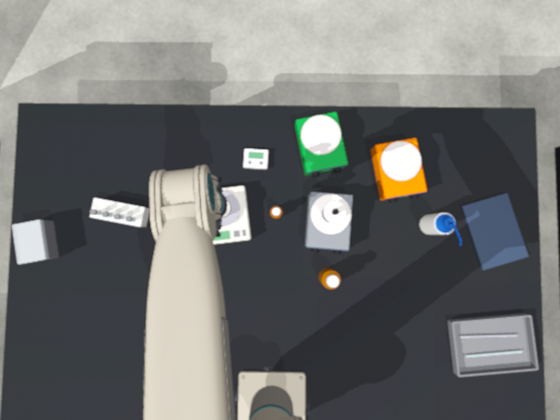

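The dish is hidden in the top view for now. Large bottle: wrist (284,200), at (.3995,-.172). I'll grip high enough that the gripper's body clears the cap (TCP .053).

```bash
python3 -m pendant '[[[0,0,0],[1,0,-25],100],[[0,0,0],[0,0,-45],100],[[0,0,0],[0,0,-45],100],[[0,0,0],[0,0,-30],100],[[0,0,0],[0,0,-14],100],[[0,0,0],[0,0,0],100],[[0,0,0],[0,0,0],100]]' 45
```

```text
time_s: 30.2
tcp_pos: [0.4017, -0.1706, 0.0588]
orientation: [0.001, 0.707, 0.707, 0.0]
force: [0.7, 0.0, 0.1]
opening: 1.0
```

```bash
python3 -m pendant '[[[0,0,0],[-1,-1,-6],100],[[0,0,0],[0,0,0],100],[[0,0,0],[0,0,0],0],[[0,0,0],[0,0,0],0],[[0,0,0],[0,0,0],0],[[0,0,0],[0,0,0],0],[[0,0,0],[0,0,0],0]]'
```

```text
time_s: 31.08
tcp_pos: [0.3997, -0.1715, 0.052]
orientation: [0.0, 0.707, 0.707, -0.0]
force: [-0.5, 0.7, 5.0]
opening: 0.639
```

```bash
python3 -m pendant '[[[0,0,0],[0,0,10],0],[[0,0,0],[0,0,30],0],[[0,0,0],[0,0,40],0],[[0,0,0],[0,0,30],0],[[0,0,0],[0,20,10],0],[[0,0,0],[0,40,0],0],[[0,0,0],[0,50,0],0],[[0,0,0],[0,50,0],0]]'; python3 -m pendant '[[[0,0,0],[0,50,0],0],[[0,0,0],[0,50,0],0],[[0,0,0],[0,50,0],0],[[0,0,0],[10,50,0],0],[[0,0,0],[25,45,0],0],[[0,0,0],[35,35,0],0],[[0,0,0],[40,15,0],0],[[0,0,0],[40,7,0],0]]'
```

```text
time_s: 32.08
tcp_pos: [0.3986, -0.0098, 0.1715]
orientation: [-0.0, 0.707, 0.707, 0.0]
force: [1.0, 0.7, -2.4]
opening: 0.638
time_s: 33.08
tcp_pos: [0.5496, 0.292, 0.1709]
orientation: [-0.0, 0.706, 0.708, -0.001]
force: [0.3, 0.8, -2.4]
opening: 0.641
```

```bash
python3 -m pendant '[[[0,0,0],[28,0,0],0],[[0,0,0],[12,1,0],0],[[0,0,0],[0,0,0],0],[[0,0,0],[0,0,-25],0],[[0,0,0],[0,0,-40],0],[[0,0,0],[0,0,-30],0],[[0,0,0],[0,0,-12],0],[[0,0,0],[0,0,0],0]]'; python3 -m pendant '[[[0,0,0],[0,0,0],0],[[0,0,0],[0,0,0],0]]'
```

```text
time_s: 34.08
tcp_pos: [0.5879, 0.2916, 0.0641]
orientation: [-0.0, 0.707, 0.707, -0.001]
force: [-0.7, -0.1, -2.1]
opening: 0.642
time_s: 34.33
tcp_pos: [0.5905, 0.2923, 0.0664]
orientation: [0.001, 0.707, 0.707, 0.001]
force: [0.2, 0.4, -1.3]
opening: 0.644
```

```bash
python3 -m pendant '[[[0,0,0],[0,0,-8],0],[[0,0,0],[0,0,-4],0],[[0,0,0],[0,0,0],0],[[0,0,0],[0,0,0],0]]'
```

```text
time_s: 34.83
tcp_pos: [0.5891, 0.2917, 0.0523]
orientation: [-0.0, 0.707, 0.707, -0.0]
force: [0.1, 0.1, -2.1]
opening: 0.64
```

```bash
python3 -m pendant '[[[0,0,0],[0,0,-0.7],0],[[0,0,0],[0,0,0],0],[[0,0,0],[0,0,0],0]]'; python3 -m pendant '[[[0,0,0],[0,0,0],80],[[0,0,0],[0,0,0],100],[[0,0,0],[0,0,0],100],[[0,0,0],[0,0,10],100],[[0,0,0],[0,0,40],100],[[0,0,0],[0,0,60],100],[[0,0,0],[0,0,60],100],[[0,0,0],[-20,0,30],100]]'; python3 -m pendant '[[[0,0,0],[-40,10,0],100],[[0,0,0],[-50,20,0],100],[[0,0,0],[-50,40,0],100],[[0,0,0],[-50,40,0],100],[[0,0,0],[-30,40,0],100],[[0,0,0],[-20,30,0],100],[[0,0,0],[0,20,0],100],[[0,0,0],[0,0,0],100]]'
python3 - <<'E'
from h import *
p,d,K,T=snap("top","t9"); W=cloud(d,K,T); ps,ds,Ks,Ts=snap("scene","s9"); Ws=cloud(ds,Ks,Ts)
hp=np.array([.594,-.1692]); bl=np.array([.6087,.1613]); yh,yb=np.radians([-3.92,7.85]); pos={}
for n,c,z in (("dish",(.609,.161),.091),("cover",(.595,-.169),.175),("small",(.6,-.005),.074),("large",(.59,.292),.12),("timer",(.7721,.0622),.022),("rack",(.583,.488),.094),("wash",(.5302,-.5064),.18)):
  o=[]
  for w,dd in ((W,d),(Ws,ds)):
    m=(dd>0)&(abs(w[...,2]-z)<.004)&(np.hypot(w[...,0]-c[0],w[...,1]-c[1])<(.07 if n=="rack" else .045))
    q=w[m]; (a,b),R=cv2.minEnclosingCircle(q[:,:2].astype(np.float32)); o.append((round(a,4),round(b,4),round(R,4)))
  pos[n]=np.array(o[0][:2]); print(n,o)
def fr(p,c,y): v=p-c; return np.round([v[0]*np.cos(y)+v[1]*np.sin(y),-v[0]*np.sin(y)+v[1]*np.cos(y),np.hypot(*v)],4)
for n in ("cover","small","large"): print(n,"hp",fr(pos[n],hp,yh))
for n in ("dish","small","large"): print(n,"bal",fr(pos[n],bl,yb))
E
```

```text
time_s: 35.2
tcp_pos: [0.5892, 0.2918, 0.0521]
orientation: [-0.0, 0.707, 0.707, -0.0]
force: [-1.1, -1.2, 1.6]
opening: 0.641
time_s: 36.2
tcp_pos: [0.572, 0.2926, 0.2575]
orientation: [0.002, 0.707, 0.707, 0.004]
force: [0.3, -0.5, -0.8]
opening: 0.998
time_s: 37.2
tcp_pos: [0.3323, 0.491, 0.2522]
orientation: [0.0, 0.707, 0.707, 0.001]
force: [-1.0, -1.1, 0.5]
opening: 0.995
dish [(0.6088, 0.1616, 0.0298), (0.6098, 0.1614, 0.0306)]
cover [(0.5952, -0.1675, 0.031), (0.5966, -0.1691, 0.0334)]
small [(0.6004, -0.0056, 0.0116), (0.602, -0.0057, 0.0122)]
large [(0.5892, 0.2916, 0.0167), (0.5894, 0.2914, 0.0175)]
timer [(0.7722, 0.0617, 0.044), (0.7727, 0.0627, 0.0439)]
rack [(0.5832, 0.4889, 0.0635), (0.5833, 0.4867, 0.0626)]
wash [(0.5275, -0.5062, 0.0158), (0.5318, -0.5041, 0.0195)]
cover hp [0.0011 0.0018 0.0021]
small hp [-0.0048  0.1637  0.1637]
large hp [-0.0363  0.4594  0.4608]
dish bal [0.0001 0.0003 0.0003]
small bal [-0.031  -0.1642  0.1671]
large bal [-0.0015  0.1317  0.1318]
```

View pics/t9.png

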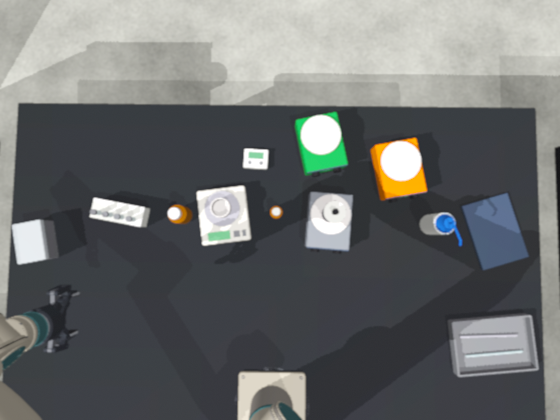

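View pics/s9.png

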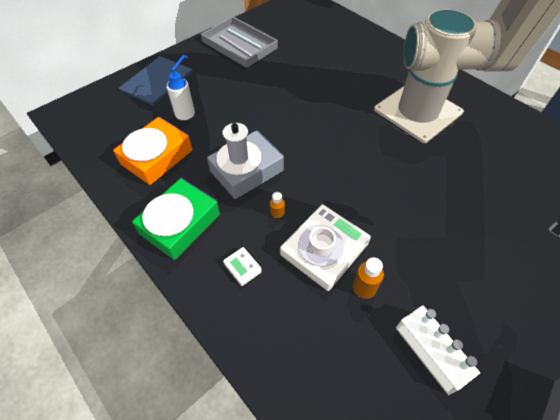

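Both views show everything upright and within tolerance: the covered beaker at scene (235,145), dish (322,240), small bottle (278,206) and large bottle (369,278). The bystanders have not moved beyond measuring noise, and the gripper is clear. Handing in.

```bash
python3 -c "
from rig import robot
print(robot.close_job())"
```

```text
the job is handed in; nothing more can be done
None
```

The bench is set out as asked, and I handed the job in at about 37 s of the 138 s allowed; no verdict was reported.

My last checks used the top and scene cameras, with the arm clear of everything:

| Item | Measured | Required |
|---|---|---|
| Cover, standing in for the beaker on the disc | about 2 mm from the disc centre | under 15 mm |
| Cover on beaker | within about 2 mm, lying flat at z .175 | under 8 mm |
| Dish on pan | under 1 mm from centre | under 15 mm |
| Small bottle to disc / pan centre | 164 mm / 167 mm | 145–200 mm |
| Small bottle ahead of or behind disc / pan | 5 mm / 31 mm | at most 75 mm |
| Large bottle to pan centre | 132 mm | 115–153 mm |
| Large bottle ahead of or behind pan | 2 mm | within 35 mm |
| Large bottle to disc centre | 461 mm | over 380 mm |

- **Bystanders:** The rack and timer measured within about 1 mm of their first positions. The wash bottle read up to 3 mm different, which I put down to measuring noise.
- **Upright:** I judged this from the pictures and the rim and cap heights; I did not measure tilt angles.
- **Disagreements:** The two cameras differ by up to 2 mm on the same object, about the calibration error. One check mid-run failed to find the dish because the arm was in the way; the final one found it.

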